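Pack the painted parrots, shut the slide box and emboss its tag

TASK

Slide the packing box's cover open, lay every parrot that is on the bench in the box's compartments, flat and right way up, and slide the cover fully home. Then pull the embosser's sprung lever all the way down to mark the cover's brass tag, and ease it slowly back up to its rest without letting it snap back. Leave the other things on the bench where they stand.

Things in the scene. Friction and masses are not known exactly. Their poses are not given: they have to be found in the camera images.
- crate: Fixed light-wood slide-lid box, turned a little. Origin: centre of its underside, on the bench; x: the way the cover opens (away from the robot), y left, z up. 194 (x) x 278 (y) x 56 mm tall; walls and floor 6 mm. A cross of 6 mm dividers (tops at z = 42 mm) makes four compartments, each 88 (x) x 130 (y) mm, centred at x = +-47, y = +-68 mm, floor at z = 6 mm.
- embosser (a point): Middle of the top of the anvil of the green C-frame tag embosser fixed to the box's -y side; at (-55, -185, 56) mm in the box frame. Its base, 14 mm tall, covers x -125..125, y -254..-139 mm; its post, 115 mm tall, stands at (90, -237) mm.
- cover (a joint): Blue flat cover sliding on top of the box along the box's +x: 0 = fully home (shut), 0.18 m = fully open (all four compartments clear, cover projecting beyond the far end). Cover top at z = 62 mm. A brass tag tongue on its -y side lies under the embosser when it is shut. Friction about 2 N.
- cover_grip (a point): Point in the cover's yellow grip bar (14 mm thick in box x, 80 mm long in box y, standing from z = 62 to 86 mm in the box frame); this point is at z = 76 mm. When shut it is at x = -67, y = 0 mm in the box frame.
- lever (a joint): Embosser's sprung lever: 0 = up at rest, 0.6 rad = right down (stop). It hinges about a level axis along the box's y; a spring of up to about 8 N at the handle returns it to 0, with a snap if let go.
- lever_grip (a point): Middle of the lever's black cross handle: a round bar 20 mm in diameter, 90 mm long along the box's y, 200 mm from the hinge. At rest it is about 180 mm up; right down about 65 mm up.
- lever_hinge (a point): The lever's hinge axis, 100 mm above the bench, at x = 90, y = -185 mm in the box frame. The handle moves on an arc of 200 mm radius about it, at rest 0.42 rad above level on the robot's side (box -x).
- parrot_red: Painted ceramic parrot ornament, red body, lying on its flat back-plate; 109 mm long, 34 mm wide, 34 mm tall, about 180 g. Origin: underside, mid-length; x points to the beak (head), y across, z up. Grip it across its 34 mm sides, at or just behind the origin (flat sides from x = -36 to 30 mm). May be absent.
- parrot_green: Painted ceramic parrot ornament, green body, lying on its flat back-plate; 109 mm long, 34 mm wide, 34 mm tall, about 180 g. Origin: underside, mid-length; x points to the beak (head), y across, z up. Grip it across its 34 mm sides, at or just behind the origin (flat sides from x = -36 to 30 mm). May be absent.
- parrot_blue: Painted ceramic parrot ornament, blue body, lying on its flat back-plate; 109 mm long, 34 mm wide, 34 mm tall, about 180 g. Origin: underside, mid-length; x points to the beak (head), y across, z up. Grip it across its 34 mm sides, at or just behind the origin (flat sides from x = -36 to 30 mm). May be absent.
- parrot_orange: Painted ceramic parrot ornament, orange body, lying on its flat back-plate; 109 mm long, 34 mm wide, 34 mm tall, about 180 g. Origin: underside, mid-length; x points to the beak (head), y across, z up. Grip it across its 34 mm sides, at or just behind the origin (flat sides from x = -36 to 30 mm). May be absent.
- mushroom_red: Bystander: small clay mushroom ornament, red cap 66 mm wide, 78 mm tall. Origin: centre of its underside.
- mushroom_green: Bystander: small clay mushroom ornament, green cap 66 mm wide, 78 mm tall. Origin: centre of its underside.
- paint_tin: Bystander: closed paint tin with blue label, 64 mm diameter, 70 mm tall. Origin: centre of its underside.
- paint_jar: Bystander: closed jar with red label, 52 mm diameter, 65 mm tall. Origin: centre of its underside.
- tape_roll: Bystander: yellow roll of tape lying flat, 84 mm diameter, 24 mm tall. Origin: centre of its underside.
- clay_pot: Bystander: unpainted clay pot, 84 mm diameter, 75 mm tall. Origin: centre of its underside.
- brush: Bystander: paint brush lying flat, about 200 mm long. Origin: underside, near its middle.
Things that resemble listed ones, but are neither listed nor needed, are in the scene too. What is shaped like the parrot_green but purple is not meant. Leave any black look-alike of the parrot_red alone.

How it is judged:
By the outcome, as a careful person would: the job done as asked, in the order asked, and still so for the second after the job is handed in, with the robot touching nothing.
Of parrot_red, parrot_green, parrot_blue, parrot_orange only 2 to 4 are there at a start; the rules pass over those that are not, and their reading is None.
At some moment in a run one of parrot_red, parrot_green, parrot_blue, parrot_orange may be knocked a few centimetres aside while the robot is not near it.
It also fails if it takes over 210 s, if anything falls off the work surface, if the arm or the gripper's body presses on something with over 40 N, if the wrist force passes 120 N, or if a joint passes its speed limit or range.

ROBOT

A 6-joint arm with a two-finger parallel gripper is mounted at the origin on the work surface. World frame = base frame: x ahead of the robot, y to its left, z up, the work surface at z = 0. Lengths are in m, angles in degrees, forces in N, time in s.
With the tool pointing down it reaches from about 0.35 to 0.725 m from the base axis. Payload 6 kg.
Tool frame: the origin (TCP) lies at the very end of the fingers, on their centre line; the grasp point (between the pads) lies 19 mm behind it; z points along the fingers, y is the line along which they close (so a half turn about z gives the same grasp; the last joint's range is limited). The gripper opens to 85 mm and grips with 20 to 120 N. Pads are 22 mm wide; open, the fingers measure 114 mm over their backs; the gripper's body (76 mm by 85 mm) begins 54 mm behind the grasp point. The pads swing forward as they close: fully open they stand 13 mm farther back than shut.
Start: joints at [82.718, 2.303, 4.859, 0, -92.561, -19.12], TCP at [0.267, 0.537, 0.231] pointing down, gripper open.
Joint ranges: [-146.85, 146.85], [-73.84, 115.35], [-62.03, 85.46], [-188.31, 113.3], [-161.28, -10.13], [-171.36, 171.36]. Speed limits (degrees/s): [147.25, 147.25, 172.46, 180, 180, 180].

INTERFACE

Orientations are given as a 3x3 rotation matrix whose columns are the frame's x, y, z axes.
In Python, from cell import bot gives the robot as it stands.
- The arm moves only by the shell command python3 -m handwheel 'ROWS' [FORCE]. ROWS is text: rows parted by semicolons, each of 7 numbers parted by spaces: the shift along the tool's x, y, z in mm, then the turn, a rotation vector about the tool's x, y, z in degrees, then the opening, from -1 (shut) to 1 (fully open). In form: dx dy dz rx ry rz jaw; .... A call has 1 to 8 rows; each row is the pose to reach, as a shift and turn from the pose commanded when the call began, along the tool's axes at that moment; what a row does not reach only later rows make up. A row lasts 1/10 s, in which the tool goes at most 50 mm and 8.59 degrees, less where a joint would pass 70% of its speed; a pose out of reach is approached as far as the arm can. A call with a gripper value outside its range is refused whole. The fingers move at their own pace and stop on an object; FORCE is the grip in N (left out, the last holds). Time passes only in rows, so rows that repeat a pose let the fingers close. It gives the time, the measured TCP pose, the force, the opening and the grip force at its end, in the units of the state.
- bot.get_state(): the state, without advancing time (a new reading comes with each control period).
- bot.snapshot(name): name is "scene" or "top"; returns a dict with "color" (420x560x3 uint8, blue, green, red), "vertical_fov" (degrees; the focal length in pixels is half the picture's height over the tangent of half this angle, whatever the lens; pixels are square), "cx", "cy" (the principal point, pixels), "dist" ([k1, k2, p1, p2, k3] as OpenCV has them; the pictures are not rectified), "view" (4x4, takes a point from world to camera coordinates). Camera axes: x right, y down, z forward; pixel columns grow to the right and rows downward; lengths in m; the calibration is good to about 2 mm. A picture is of the moment at which its call begins. There is no depth.
- bot.close_job(): hands the job in; it is judged then, once.
The state is a dict: "clock": time; "joint_positions": joint angles; "joint_vel": joint speeds; "joint_efforts": joint torques, N m; "ee_pos": TCP position; "eef_rot": TCP orientation; "contact_force": force on the tool from outside, world axes, zero at the start; "ft_torque": the same for the moment, N m; "opening": opening from 0.0 (shut) to 1.0 (fully open); "finger_force": force on a finger pad.
Only numpy, scipy, OpenCV 4.12 (cv2) and the standard library are available. Lean on these libraries where they do the work, as an engineer would, in place of code of your own. Each camera call takes 0.05 s, during which the arm holds its last target. There are 200 camera calls.

## Working session

There is one attempt and no reset: what is moved stays moved. The work goes in short steps, Python scripts to look and compute and a shell command to move; the robot and the scene stay as the last step left them, time stands still between calls to the robot, and variables do not carry over. Pictures are saved under pics/ and viewed, at most 14 in all, crops included, and the job is handed in when it is done.

```bash
ls; mkdir -p pics; python3 - <<'E'
from cell import bot
import cv2,pickle
for n in("scene","top"):
    s=bot.snapshot(n); pickle.dump(s,open(f"pics/{n}0.pkl","wb")); cv2.imwrite(f"pics/{n}0.png",s["color"])
    print({k:v for k,v in s.items() if k!="color"})
st=bot.get_state();print(st)
E
```

```text
pics
{'vertical_fov': 56.539128581938826, 'cx': 281.4059210978838, 'cy': 210.560464992381, 'dist': array([0.00920973, 0.        , 0.        , 0.        , 0.        ]), 'view': array([[ 0.47465159,  0.88007418,  0.01324049, -0.34512379],
       [ 0.73784705, -0.38965231, -0.55113774, -0.30588754],
       [-0.47988291,  0.27136786, -0.83430922,  1.30400358],
       [ 0.        ,  0.        ,  0.        ,  1.        ]])}
{'vertical_fov': 45.839042127645925, 'cx': 277.6742473963862, 'cy': 210.3033148263226, 'dist': array([0.0593347, 0.       , 0.       , 0.       , 0.       ]), 'view': array([[ 0.03073313, -0.99941039, -0.01530859,  0.07182297],
       [-0.99223975, -0.02865933, -0.12099139,  0.56874108],
       [ 0.12048132,  0.01890824, -0.99253551,  1.45591428],
       [ 0.        ,  0.        ,  0.        ,  1.        ]])}
{'clock': 0.1, 'joint_positions': array([ 8.27153188e+01,  2.33592460e+00,  4.80897836e+00, -2.30411186e-02,
       -9.25610146e+01, -1.91177065e+01]), 'joint_vel': array([ 0.07953399, -0.02928955,  0.15707893,  0.0755992 , -0.02458917,
        0.08926522]), 'joint_efforts': array([-4.49520288e-03, -3.69348586e+01,  3.48281157e+01,  6.95150033e+00,
       -4.47167156e-03,  4.67347334e-06]), 'ee_pos': array([0.26662744, 0.53718442, 0.23038184]), 'eef_rot': array([[ 8.95701120e-01, -4.44656218e-01, -5.93162680e-04],
       [-4.44656597e-01, -8.95699919e-01, -1.47187741e-03],
       [ 1.23183680e-04,  1.58211595e-03, -9.99998741e-01]]), 'contact_force': array([-0.53948253,  0.22475399,  0.55373968]), 'ft_torque': array([ 0.00330515, -0.01032181, -0.00076897]), 'finger_force': 0.0, 'opening': 1.0000464849900217}
```

View pics/scene0.png

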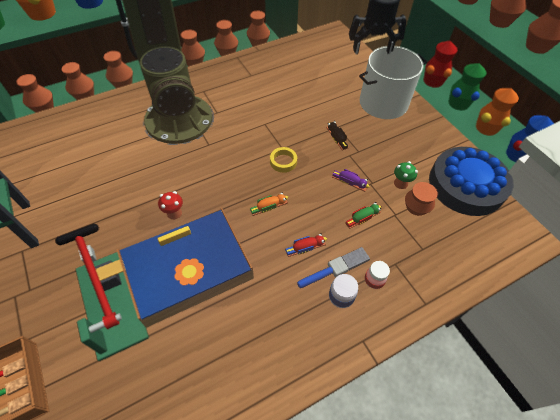

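View pics/top0.png

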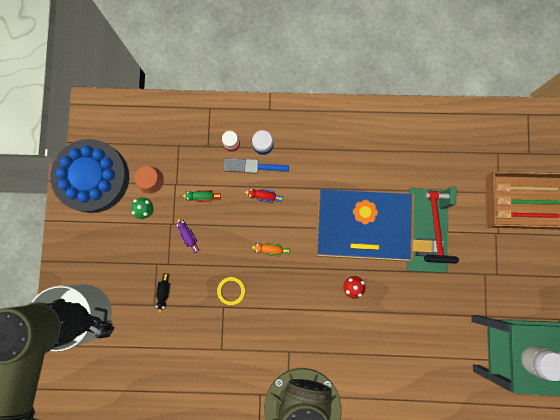

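The scene view shows the red parrot at (306,243), green at (364,214) and orange at (270,203). The look-alikes are purple at (351,178) and black at (339,133). I see no blue parrot, only the blue bowl at (475,172). In the top view, red is at (265,196), green at (202,196), orange at (271,249), purple at (187,236) and black at (163,292). I choose red, green and orange by body colour, and will check that in one close crop.

```bash
cat > h.py <<'E'
import cv2,numpy as np
from cell import bot
def K(s):
    f=210/np.tan(np.radians(s["vertical_fov"]/2)); return np.array([[f,0,s["cx"]],[0,f,s["cy"]],[0,0,1]])
def ray(s,px,z):
    p=cv2.undistortPoints(np.array(px,float).reshape(-1,1,2),K(s),s["dist"]).reshape(-1,2)
    R,t=s["view"][:3,:3],s["view"][:3,3]; c=-R.T@t
    d=np.c_[p,np.ones(len(p))]@R
    return c+d*((z-c[2])/d[:,2])[:,None]
def proj(s,P):
    V=s["view"]; return cv2.projectPoints(np.array(P,float).reshape(-1,1,3),cv2.Rodrigues(V[:3,:3])[0],V[:3,3],K(s),s["dist"])[0].reshape(-1,2)
def hsv(s): return cv2.cvtColor(s["color"],cv2.COLOR_BGR2HSV)
def blobs(m,amin=30):
    c,_=cv2.findContours(m.astype(np.uint8),cv2.RETR_EXTERNAL,cv2.CHAIN_APPROX_NONE)
    return sorted([x for x in c if cv2.contourArea(x)>amin],key=cv2.contourArea,reverse=True)
def go(p,yaw=None):
    """shift (mm, tool axes) to world point p, and turn about tool z for tool y axis along world angle yaw (mod 180)"""
    st=bot.get_state();R=st["eef_rot"];d=R.T@(np.array(p)-st["ee_pos"])*1e3
    out=[np.round(d,1)]
    if yaw is not None:
        cur=np.degrees(np.arctan2(R[1,1],R[0,1])); a=(yaw-cur+90)%180-90
        out.append(("rz",round(-a,1),"j6",round(st["joint_positions"][5],1)))
    return out
E
python3 - <<'E'
from h import *
import pickle
s=pickle.load(open("pics/top0.pkl","rb"));H=hsv(s);h,S,v=[H[...,i].astype(int) for i in range(3)]
m=(h>105)&(h<125)&(S>150)&(v>40); m[:, :310]=0;m[:,420:]=0
b=blobs(m)[0]; bp=cv2.boxPoints(cv2.minAreaRect(b));W=ray(s,bp,.062);print(bp,W.round(4),"mean",W.mean(0))
for i in range(4): print(np.linalg.norm(W[i]-W[i-1]),np.degrees(np.arctan2(*(W[i]-W[i-1])[1::-1])))
t=pickle.load(open("pics/scene0.pkl","rb"))
a=cv2.resize(s["color"][150:320,130:310],None,fx=2.2,fy=3,interpolation=cv2.INTER_CUBIC) if 0 else cv2.resize(s["color"][175:315,140:300],None,fx=2.5,fy=2.5,interpolation=cv2.INTER_CUBIC)
c=cv2.resize(t["color"][110:270,235:395],None,fx=2.5,fy=2.5,interpolation=cv2.INTER_CUBIC)
a=cv2.copyMakeBorder(a,0,50,0,0,cv2.BORDER_CONSTANT)
cv2.imwrite("pics/crop.png",np.hstack([a,c]))
E
```

```text
[[317.36496 254.0178 ]
 [320.51273 189.48842]
 [412.124   193.95726]
 [408.97623 258.48663]] [[ 0.4383 -0.0312  0.062 ]
 [ 0.6287 -0.0365  0.062 ]
 [ 0.6228 -0.3047  0.062 ]
 [ 0.4339 -0.2952  0.062 ]] mean [ 0.53092704 -0.16687548  0.062     ]
0.26402437980557003 89.04371011886505
0.19046992502748095 -1.5997523274153043
0.2682240068324454 -91.27090246936163
0.18909123185512236 177.1239235375813
```

View pics/crop.png

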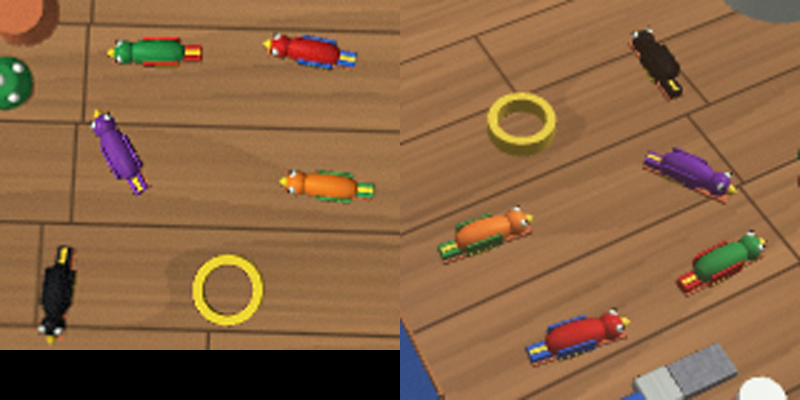

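The crop confirms the choice. Red (at (305,50) in the crop), green (155,52) and orange (325,187) have matching bodies, tails and wings, and all three heads point left in the top view (+y). The purple and black ones are decoys, and there is no blue parrot.

```bash
cat >> h.py <<'E'
def find(s,c,z=0.012,r=32):
    """c = approx pixel; returns centre & axis angle of the non-wood blob there"""
    x,y=map(int,c);x0,y0=max(x-r,0),max(y-r,0)
    roi=cv2.cvtColor(s["color"],cv2.COLOR_BGR2LAB)[y0:y+r,x0:x+r].astype(float)
    d=np.linalg.norm((roi-np.median(roi,(0,1)))[...,1:],axis=2)
    m=cv2.morphologyEx((d>14).astype(np.uint8),cv2.MORPH_CLOSE,np.ones((3,3)))
    bs=[b for b in blobs(m) if cv2.pointPolygonTest(b,(float(x-x0),float(y-y0)),True)>-4]
    q=bs[0].reshape(-1,2)+[x0,y0]
    W=ray(s,q,z)[:,:2].astype(np.float32); (cx,cy),(w,h),a=cv2.minAreaRect(W*1000)
    if w<h: a+=90
    return np.round([cx/1e3,cy/1e3],4),round((a+90)%180-90,1),round(max(w,h)),round(min(w,h))
E
python3 - <<'E'
from h import *
import pickle
s=pickle.load(open("pics/top0.pkl","rb"));t=pickle.load(open("pics/scene0.pkl","rb"))
for n,a,b in(("red",(265,196),(306,243)),("green",(202,196),(364,214)),("orange",(271,249),(270,203))):
    print(n,find(s,a),find(t,b))
for im,x0,x1,y0,y1 in((s,345,385,238,256),(t,150,200,222,250)):
    H=hsv(im);m=(abs(H[...,0].astype(int)-27)<8)&(H[...,1]>120);mm=np.zeros_like(m);mm[y0:y1,x0:x1]=m[y0:y1,x0:x1]
    W=ray(im,blobs(mm)[0].reshape(-1,2),.080)[:,:2].astype(np.float32)*1000
    print("bar",cv2.minAreaRect(W))
    H=H.astype(int);m=(H[...,2]<45);mm=np.zeros_like(m)
    if im is s: mm[240:275,415:470]=m[240:275,415:470]
    else: mm[220:250,50:105]=m[220:250,50:105]
    W=ray(im,blobs(mm)[0].reshape(-1,2),.180)[:,:2].astype(np.float32)*1000
    print("handle",cv2.minAreaRect(W))
E
```

```text
red (array([0.6153, 0.1335]), 82.1, 116, 39) (array([0.6136, 0.134 ]), 80.0, 116, 44)
green (array([0.6112, 0.3238]), -88.3, 113, 34) (array([0.6071, 0.323 ]), -88.6, 117, 41)
orange (array([0.4509, 0.1073]), -88.3, 112, 36) (array([0.4496, 0.108 ]), 86.4, 115, 47)
bar ((464.39471435546875, -164.49008178710938), (77.3185806274414, 13.524991989135742), 88.61764526367188)
handle ((432.2466735839844, -348.4598083496094), (85.91822814941406, 18.920597076416016), 86.69435119628906)
bar ((470.7386169433594, -164.66046142578125), (78.29976654052734, 24.459692001342773), 88.62167358398438)
handle ((433.10552978515625, -349.580322265625), (86.61546325683594, 22.7547550201416), 88.77494812011719)
```

```bash
python3 - <<'E'
from h import *
print(go([.4655,-.1645,.2],-1.6)); print(go([.39,.15,.23]))
E
```

```text
[array([490.1, 540. ,  31.3]), ('rz', np.float64(65.2), 'j6', np.float64(-19.1))]
[array([282.7, 291.9,   0.9])]
```

```bash
python3 -m handwheel '35 36 0 0 0 8 1; 70 72 0 0 0 16 1; 105 108 0 0 0 24 1; 140 145 0 0 0 32 1; 176 182 0 0 0 40 1; 212 218 0 0 0 48 1; 247 254 0 0 0 56 1; 283 292 0 0 0 65 1'; python3 - <<'E'
from h import *
print(go([.4655,-.1645,.15],-1.6))
E
```

```text
clock: 0.9
ee_pos: [0.3884, 0.1545, 0.2312]
eef_rot: [[-0.022, -1.0, 0.0], [-1.0, 0.022, 0.0], [-0.0, -0.0, -1.0]]
contact_force: [0.6, 0.2, 0.4]
opening: 0.998
finger_force: 0.0
[array([317.2, -84.3,  81.1]), ('rz', np.float64(0.3), 'j6', np.float64(-51.0))]
```

```bash
python3 -m handwheel '45 -12 5 0 0 0 1; 90 -24 10 0 0 0 1; 135 -36 20 0 0 0 1; 180 -48 30 0 0 0 1; 225 -60 40 0 0 0 1; 270 -72 60 0 0 0 1; 316 -84 80 0 0 0 1; 316 -84 80 0 0 0 1'; python3 - <<'E'
from h import *
print(bot.get_state()["ee_pos"],go([.4655,-.1645,.066],-1.6))
s=bot.snapshot("top");cv2.imwrite("pics/c1.png",cv2.resize(s["color"][150:350,250:500],None,fx=3,fy=3))
E
```

```text
clock: 1.7
ee_pos: [0.4651, -0.1649, 0.1471]
eef_rot: [[-0.023, -1.0, -0.007], [-1.0, 0.023, 0.0], [-0.0, 0.007, -1.0]]
contact_force: [-0.1, 0.9, -1.0]
opening: 1.002
finger_force: 0.0
[ 0.46507635 -0.16489607  0.14705943] [array([-0.4, -1. , 81.1]), ('rz', np.float64(0.3), 'j6', np.float64(-5.3))]
```

View pics/c1.png

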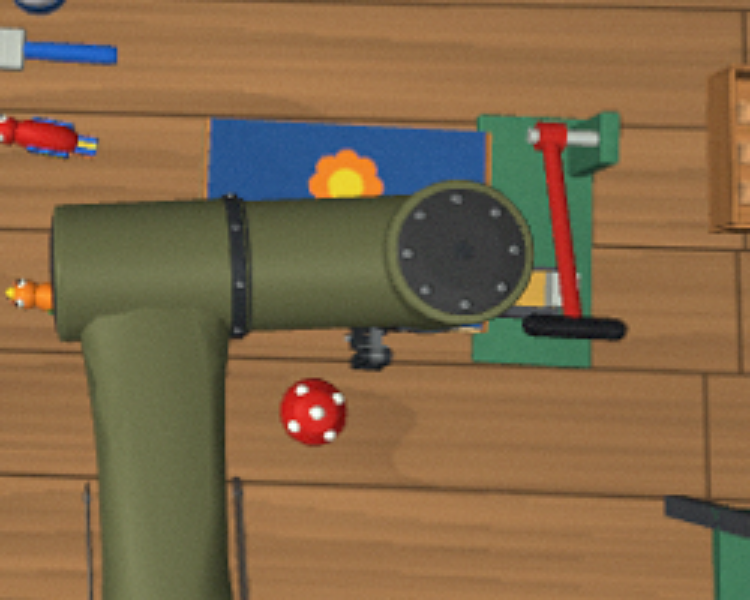

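The arm hides the grip bar in the top view; the lever handle and the red mushroom (315,410 in the crop) are clear of the gripper. I'll go down onto the bar and close.

```bash
python3 -m handwheel '0 0 25 0 0 0 1; 0 0 50 0 0 0 1; 0 0 70 0 0 0 1; 0 0 79 0 0 0 1; 0 0 79 0 0 0 -1; 0 0 79 0 0 0 -1; 0 0 79 0 0 0 -1; 0 0 79 0 0 0 -1' 40; python3 -m handwheel '0 0 0 0 0 0 -1; 0 0 0 0 0 0 -1; 0 0 0 0 0 0 -1; 0 0 0 0 0 0 -1; 0 0 0 0 0 0 -1'
```

```text
clock: 2.55
ee_pos: [0.4675, -0.161, 0.0734]
eef_rot: [[-0.017, -1.0, 0.002], [-1.0, 0.017, -0.0], [0.0, -0.002, -1.0]]
contact_force: [-0.9, 0.7, -0.1]
opening: 0.328
finger_force: 0.0
clock: 3.05
ee_pos: [0.4675, -0.1611, 0.0732]
eef_rot: [[-0.017, -1.0, 0.001], [-1.0, 0.017, -0.0], [0.0, -0.001, -1.0]]
contact_force: [0.4, 2.5, 5.3]
opening: 0.152
finger_force: 42.1
```

```bash
python3 -m handwheel '0 -15 0 0 0 0 -1; 1 -40 0 0 0 0 -1; 1 -65 0 0 0 0 -1; 1 -90 0 0 0 0 -1; 1 -115 0 0 0 0 -1; 2 -140 0 0 0 0 -1; 2 -165 0 0 0 0 -1; 2 -182 0 0 0 0 -1'; python3 -m handwheel '0 0 0 0 0 0 -1; 0 0 0 0 0 0 -1';
```

```text
clock: 3.85
ee_pos: [0.6454, -0.1655, 0.0729]
eef_rot: [[-0.017, -1.0, -0.012], [-1.0, 0.017, 0.001], [-0.0, 0.012, -1.0]]
contact_force: [-63.2, 21.5, 45.1]
opening: 0.149
finger_force: 47.8
clock: 4.05
ee_pos: [0.645, -0.1654, 0.073]
eef_rot: [[-0.017, -1.0, -0.01], [-1.0, 0.017, 0.001], [-0.001, 0.01, -1.0]]
contact_force: [-20.9, 8.8, 15.9]
opening: 0.149
finger_force: 43.9
```

```bash
python3 -m handwheel '0 1 0 0 0 0 0; 0 1 0 0 0 0 0; 0 1 0 0 0 0 0; 0 1 -20 0 0 0 0; 0 1 -60 0 0 0 1; -30 1 -100 0 0 0 1; -70 1 -140 0 0 0 1; -110 1 -140 0 0 0 1'; python3 -m handwheel '-50 30 0 0 0 0 1; -100 60 0 0 0 0 1; -150 90 0 0 0 0 1; -200 120 0 0 0 0 1; -250 170 0 0 0 0 1; -300 220 0 0 0 0 1; -330 250 0 0 0 0 1'; python3 - <<'E'
from h import *
s=bot.snapshot("top");cv2.imwrite("pics/c2.png",s["color"])
E
```

```text
clock: 4.85
ee_pos: [0.6515, -0.0567, 0.2186]
eef_rot: [[-0.02, -1.0, 0.009], [-1.0, 0.02, -0.001], [0.001, -0.009, -1.0]]
contact_force: [1.3, 0.1, 0.2]
opening: 0.998
finger_force: 0.0
clock: 5.55
ee_pos: [0.4492, 0.2306, 0.212]
eef_rot: [[-0.018, -1.0, 0.0], [-1.0, 0.018, -0.0], [0.0, -0.0, -1.0]]
contact_force: [0.4, 1.1, 1.2]
opening: 0.994
finger_force: 0.0
```

View pics/c2.png

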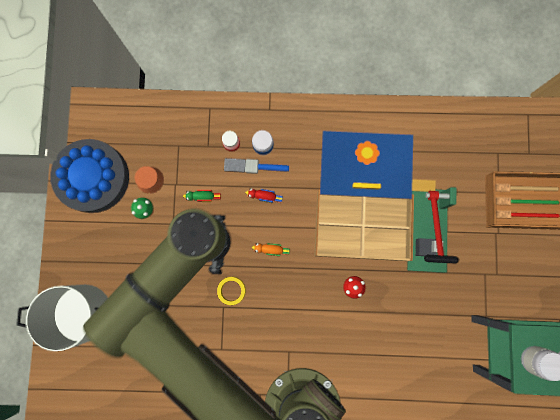

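The cover is fully open, with its bar at (367,185). The four compartments are clear, with the divider cross near (364,228), and all three parrots are visible.

```bash
python3 - <<'E'
from h import *
s=bot.snapshot("top")
for n,a in(("red",(265,196)),("green",(202,196)),("orange",(271,249))): print(n,find(s,a))
c,sn=np.cos(np.radians(-1.6)),np.sin(np.radians(-1.6));R=np.array([[c,-sn],[sn,c]]);O=np.array([.532,-.1663])
P=[np.r_[O+R@q,.042] for q in([0,0],[0,.133],[0,-.133],[-.091,0])]
print(proj(s,P).round(1)); P=[np.r_[O+R@q,.056] for q in([-.097,.139],[-.097,-.139])];print(proj(s,P).round(1))
for q in([-.047,.068],[.047,.068],[.047,-.068]): print((O+R@q).round(4))
cv2.imwrite("pics/c3.png",cv2.resize(s["color"][185:270,310:460],None,fx=5,fy=5))
print(go([.4505,.1065,.1],-1.6))
E
```

```text
red (array([0.6155, 0.1336]), 83.4, 116, 39)
green (array([0.6112, 0.3238]), -88.3, 113, 34)
orange (array([0.4509, 0.1073]), -88.3, 112, 36)
[[363.3 224. ]
 [318.3 221.4]
 [408.6 226.6]
 [362.1 254.7]]
[[315.  253.8]
 [411.  259.6]]
[ 0.4869 -0.097 ]
[ 0.5809 -0.0996]
[ 0.5771 -0.2356]
[array([126.8,  -4.1, 112.2]), ('rz', np.float64(1.0), 'j6', np.float64(-51.0))]
```

View pics/c3.png

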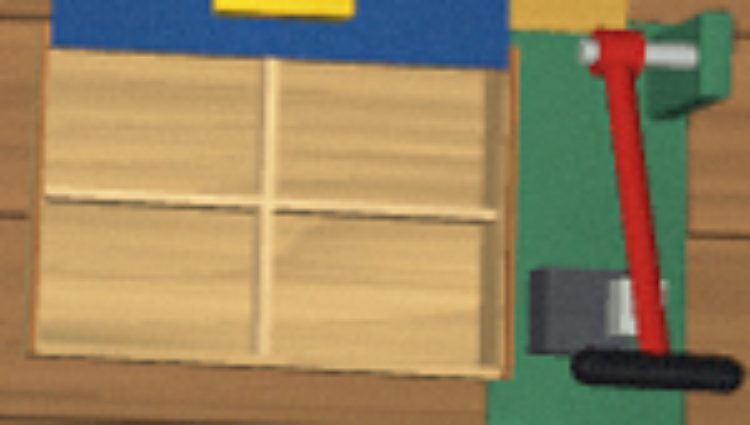

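The divider cross sits at about px (363,226.6), so the crate origin is about (0.531, -0.1665) with a yaw of about -1.2°. I'll grasp orange first.

```bash
python3 -m handwheel '42 -1 20 0 0 0 1; 84 -2 50 0 0 0 1; 126 -4 90 0 0 0 1; 126 -4 130 0 0 0 1; 126 -4 165 0 0 0 1; 126 -4 190 0 0 0 1; 126 -4 204 0 0 0 1; 126 -4 204 0 0 0 1' 40; python3 -m handwheel '0 0 0 0 0 0 -1; 0 0 0 0 0 0 -1; 0 0 0 0 0 0 -1; 0 0 0 0 0 0 -1; 0 0 0 0 0 0 -1; 0 0 0 0 0 0 -1;0 0 0 0 0 0 -1'
```

```text
clock: 6.45
ee_pos: [0.4515, 0.1025, 0.0066]
eef_rot: [[-0.018, -1.0, -0.003], [-1.0, 0.018, -0.002], [0.002, 0.003, -1.0]]
contact_force: [0.4, -0.1, -0.0]
opening: 0.995
finger_force: 0.0
clock: 7.15
ee_pos: [0.4533, 0.1039, 0.0097]
eef_rot: [[-0.017, -1.0, 0.002], [-1.0, 0.017, 0.001], [-0.001, -0.002, -1.0]]
contact_force: [-0.8, 0.8, 5.6]
opening: 0.393
finger_force: 40.1
```

```bash
python3 -m handwheel '0 0 -20 0 0 0 -1; 0 0 -55 0 0 0 -1; 0 0 -95 0 0 0 -1; 40 -5 -125 0 0 0 -1; 80 -13 -130 0 0 0 -1; 120 -20 -130 0 0 0 -1; 160 -28 -130 0 0 0 -1; 198 -35 -130 0 0 0 -1'; python3 -m handwheel '3 0 0 0 0 0 -1; 6 0 20 0 0 0 -1;6 0 45 0 0 0 -1; 6 0 70 0 0 0 -1; 6 0 80 0 0 0 -1; 6 0 80 0 0 0 -1'; python3 -c "
from h import *
print(go([.4854,-.1005,.018],-1.2))"
```

```text
clock: 7.95
ee_pos: [0.4836, -0.0967, 0.1378]
eef_rot: [[-0.017, -1.0, -0.001], [-1.0, 0.017, 0.001], [-0.001, 0.001, -1.0]]
contact_force: [0.1, -0.5, -2.2]
opening: 0.394
finger_force: 39.6
clock: 8.55
ee_pos: [0.4826, -0.101, 0.0566]
eef_rot: [[-0.017, -1.0, -0.004], [-1.0, 0.017, -0.0], [0.0, 0.004, -1.0]]
contact_force: [1.3, 0.1, -2.3]
opening: 0.391
finger_force: 39.6
[array([-0.5, -2.9, 38.6]), ('rz', np.float64(0.2), 'j6', np.float64(-12.6))]
```

```bash
python3 -m handwheel '0 -3 15 0 0 0 -1; 0 -3 28 0 0 0 -1; 0 -3 36 0 0 0 -1; 0 -3 40 0 0 0 -1; 0 -3 40 0 0 0 -1'
```

```text
clock: 9.05
ee_pos: [0.4866, -0.1013, 0.0181]
eef_rot: [[-0.017, -1.0, -0.001], [-1.0, 0.017, -0.0], [0.0, 0.001, -1.0]]
contact_force: [0.6, -0.1, -2.4]
opening: 0.394
finger_force: 39.7
```

```bash
python3 -m handwheel '0 0 1.5 0 0 0 -1; 0 0 3 0 0 0 -1; 0 0 3 0 0 0 -1'
```

```text
clock: 9.35
ee_pos: [0.4872, -0.1013, 0.0158]
eef_rot: [[-0.017, -1.0, 0.001], [-1.0, 0.017, -0.0], [0.0, -0.001, -1.0]]
contact_force: [1.0, -0.7, -0.5]
opening: 0.392
finger_force: 39.7
```

Touching the floor. I'll release with a partial opening, lift, and go toward red.

```bash
python3 -m handwheel '0 0 0 0 0 0 0.05; 0 0 0 0 0 0 0.05; 0 0 0 0 0 0 0.05; 0 0 -25 0 0 0 0.05; 0 0 -70 0 0 0 0.05; 0 0 -120 0 0 0 0.05; 0 0 -165 0 0 0 1; -45 0 -190 0 0 0 1'; python3 -m handwheel '-50 0 0 0 0 0 1; -100 0 0 0 0 0 1; -150 0 0 0 0 0 1; -200 20 0 0 0 0 1; -250 40 0 0 0 0 1;-280 50 0 0 0 0 1;-280 50 0 0 0 0 1'; python3 - <<'E'
from h import *
s=bot.snapshot("top");t=bot.snapshot("scene")
a=cv2.resize(s["color"][120:300,130:460],None,fx=2.3,fy=2.3); cv2.imwrite("pics/c4.png",a)
for n,a,b in(("red",(265,196),(306,243)),("green",(202,196),(364,214))): print(n,find(s,a),find(t,b))
print(go([.615,.1305,.1],-6.5))
E
```

```text
clock: 10.15
ee_pos: [0.4886, -0.0602, 0.2096]
eef_rot: [[-0.023, -1.0, 0.006], [-1.0, 0.023, -0.001], [0.001, -0.006, -1.0]]
contact_force: [2.3, 1.5, 0.3]
opening: 0.842
finger_force: 0.0
clock: 10.85
ee_pos: [0.441, 0.2268, 0.2043]
eef_rot: [[-0.012, -1.0, -0.0], [-1.0, 0.012, 0.0], [-0.0, 0.0, -1.0]]
contact_force: [0.4, -0.5, -0.2]
opening: 0.997
finger_force: 0.0
red (array([0.6153, 0.1336]), 83.4, 116, 38) (array([0.6136, 0.134 ]), 80.0, 116, 44)
green (array([0.6112, 0.3238]), -88.3, 113, 34) (array([0.6071, 0.323 ]), -88.6, 117, 41)
[array([  90.8, -174.2,  104.7]), ('rz', np.float64(5.6), 'j6', np.float64(-51.1))]
```

View pics/c4.png

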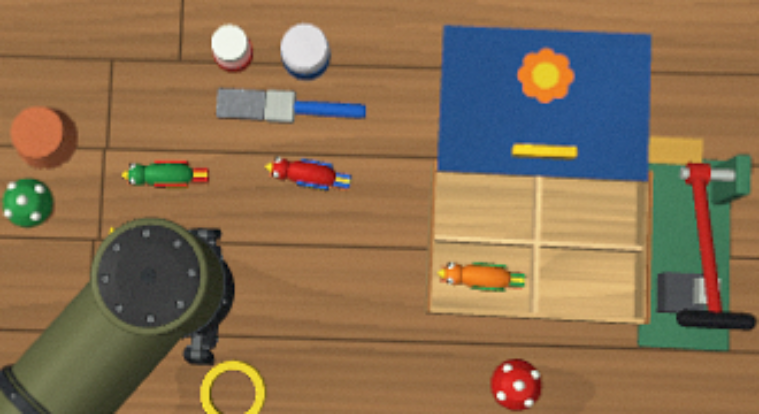

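The orange parrot lies flat in the near-left compartment (480,277 in the crop). Red (310,174) and green (165,174) are unmoved. Next is red.

```bash
python3 -m handwheel '20 -38 10 0 0 2 0.5; 45 -76 20 0 0 5 0.5; 68 -114 40 0 0 5.6 0.5; 91 -150 70 0 0 5.6 0.5; 91 -174 100 0 0 5.6 0.5; 91 -174 130 0 0 5.6 0.5; 91 -174 150 0 0 5.6 0.5; 91 -174 150 0 0 5.6 0.5'; python3 -c "
from h import *
print(go([.615,.1305,.0095],-6.5))"
```

```text
clock: 11.75
ee_pos: [0.6132, 0.1267, 0.0504]
eef_rot: [[-0.118, -0.993, -0.006], [-0.993, 0.118, -0.003], [0.003, 0.006, -1.0]]
contact_force: [-0.8, 0.3, -0.8]
opening: 0.749
finger_force: 0.0
[array([-4.1, -1.6, 40.9]), ('rz', np.float64(-0.3), 'j6', np.float64(-36.7))]
```

```bash
python3 -m handwheel '-3 -1 20 0 0 0 0.5; -3 -1 35 0 0 0 0.5; -3 -1 41 0 0 0 0.5; -3 -1 41 0 0 0 0.5'; python3 -m handwheel '0 0 0 0 0 0 -1; 0 0 0 0 0 0 -1; 0 0 0 0 0 0 -1; 0 0 0 0 0 0 -1; 0 0 0 0 0 0 -1; 0 0 0 0 0 0 -1'; python3 -m handwheel '0 0 -20 0 0 0 -1;0 0 -50 0 0 0 -1; 0 0 -90 0 0 0 -1; 0 0 -130 0 0 0 -1;  0 0 -130 0 0 0 -1'; python3 -c "
from h import *
print(go([.5794,-.104,.1],-1.2))"
```

```text
clock: 12.15
ee_pos: [0.6158, 0.1316, 0.0132]
eef_rot: [[-0.115, -0.993, -0.001], [-0.993, 0.115, -0.001], [0.001, 0.001, -1.0]]
contact_force: [-0.1, 0.0, -0.8]
opening: 0.747
finger_force: 0.0
clock: 12.75
ee_pos: [0.617, 0.1324, 0.0151]
eef_rot: [[-0.114, -0.993, 0.002], [-0.993, 0.114, 0.0], [-0.001, -0.002, -1.0]]
contact_force: [0.1, 0.3, 6.1]
opening: 0.39
finger_force: 41.1
clock: 13.25
ee_pos: [0.6187, 0.1327, 0.1505]
eef_rot: [[-0.115, -0.993, 0.01], [-0.993, 0.115, 0.003], [-0.004, -0.009, -1.0]]
contact_force: [0.3, 0.4, -1.9]
opening: 0.387
finger_force: 40.4
[array([239.8,  12.4,  49.5]), ('rz', np.float64(-5.4), 'j6', np.float64(-36.9))]
```

```bash
python3 -m handwheel '40 2 0 0 0 -1 -1; 80 4 0 0 0 -2 -1; 120 6 0 0 0 -3 -1; 160 8 0 0 0 -4 -1; 200 10 0 0 0 -5.4 -1; 236 12 0 0 0 -5.4 -1; 236 12 30 0 0 -5.4 -1; 236 12 50 0 0 -5.4 -1'; python3 -m handwheel '0 0 0 0 0 0 -1;0 0 0 0 0 0 -1'; python3 -c "
from h import *
print(go([.5794,-.1005,.022],-1.2))"
```

```text
clock: 14.05
ee_pos: [0.5759, -0.1018, 0.0909]
eef_rot: [[-0.023, -1.0, -0.002], [-1.0, 0.023, 0.001], [-0.001, 0.002, -1.0]]
contact_force: [-0.7, 0.6, -4.1]
opening: 0.388
finger_force: 40.2
clock: 14.25
ee_pos: [0.5769, -0.101, 0.0932]
eef_rot: [[-0.021, -1.0, -0.001], [-1.0, 0.021, -0.001], [0.001, 0.001, -1.0]]
contact_force: [0.2, -0.1, -1.2]
opening: 0.387
finger_force: 40.2
[array([-0.6, -2.6, 71.2]), ('rz', np.float64(0.0), 'j6', np.float64(-10.9))]
```

```bash
python3 -m handwheel '0 -1 20 0 0 0 -1; 0 -1 40 0 0 0 -1; 0 -1 55 0 0 0 -1; 0 -1 65 0 0 0 -1; 0 -1 70 0 0 0 -1; 0 -1 72 0 0 0 -1; 0 -1 72 0 0 0 -1'
```

```text
clock: 14.95
ee_pos: [0.5786, -0.101, 0.0222]
eef_rot: [[-0.021, -1.0, 0.001], [-1.0, 0.021, -0.0], [0.0, -0.001, -1.0]]
contact_force: [-0.2, 0.6, -2.1]
opening: 0.387
finger_force: 40.3
```

```bash
python3 -m handwheel '0 0 2 0 0 0 -1; 0 0 2.5 0 0 0 -1; 0 0 2.5 0 0 0 0.05; 0 0 2.5 0 0 0 0.05; 0 0 2.5 0 0 0 0.05; 0 0 -25 0 0 0 0.05; 0 0 -70 0 0 0 0.05; 0 0 -115 0 0 0 0.05'; python3 -m handwheel '-20 0 -40 0 0 0 0.5; -65 10 -60 0 0 0 0.5; -110 30 -60 0 0 0 0.5; -155 50 -60 0 0 0 0.5; -200 80 -60 0 0 0 0.5; -245 110 -60 0 0 0 0.5; -290 130 -60 0 0 0 0.5; -290 130 -60 0 0 0 0.5'; python3 - <<'E'
from h import *
s=bot.snapshot("top");t=bot.snapshot("scene")
a=cv2.resize(s["color"][120:300,130:460],None,fx=2.3,fy=2.3); cv2.imwrite("pics/c5.png",a)
for n,a,b in(("green",(202,196),(364,214)),): print(n,find(s,a),find(t,b))
print(go([.6098,.3210,.05],1.0))
E
```

```text
clock: 15.75
ee_pos: [0.5779, -0.1012, 0.138]
eef_rot: [[-0.021, -1.0, -0.0], [-1.0, 0.021, -0.001], [0.001, 0.0, -1.0]]
contact_force: [1.2, 0.0, -0.5]
opening: 0.527
finger_force: 0.0
clock: 16.55
ee_pos: [0.4526, 0.1955, 0.1973]
eef_rot: [[-0.016, -1.0, 0.001], [-1.0, 0.016, 0.002], [-0.002, -0.001, -1.0]]
contact_force: [0.9, -0.2, -0.6]
opening: 0.753
finger_force: 0.0
green (array([0.6112, 0.3238]), -88.3, 113, 34) (array([0.6071, 0.3231]), -88.6, 117, 41)
[array([-130.6, -153.4,  147.4]), ('rz', np.float64(-2.0), 'j6', np.float64(-47.5))]
```

View pics/c5.png

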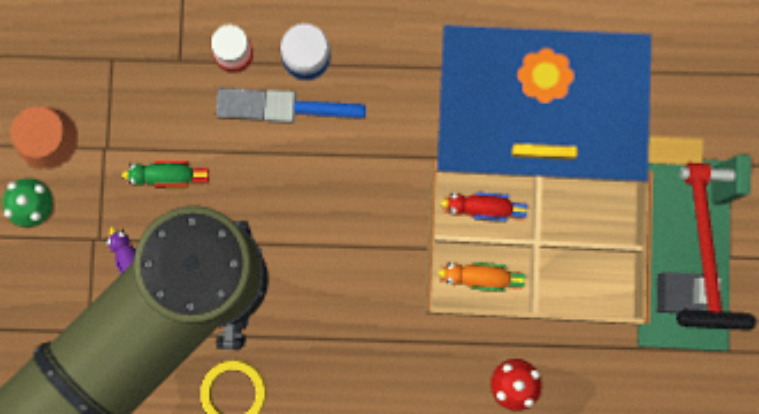

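Red and orange both lie flat in the two left compartments. Green at (165,174) in the crop is unmoved. Next is green.

```bash
python3 -m handwheel '-30 -35 0 0 0 -2 0.5; -60 -70 10 0 0 -2 0.5; -95 -105 30 0 0 -2 0.5; -130 -140 60 0 0 -2 0.5; -130 -153 100 0 0 -2 0.5; -130 -153 125 0 0 -2 0.5; -130 -153 147 0 0 -2 0.5; -130 -153 147 0 0 -2 0.5';  python3 -m handwheel '0 0 0 0 0 0 0.5; 0 0 0 0 0 0 0.5'; python3 -c "
from h import *
print(go([.6098,.3218,.012],1))"
```

```text
clock: 17.45
ee_pos: [0.6093, 0.3153, 0.0445]
eef_rot: [[0.011, -1.0, -0.006], [-1.0, -0.011, -0.005], [0.005, 0.006, -1.0]]
contact_force: [0.4, -0.5, -1.8]
opening: 0.755
finger_force: 0.0
clock: 17.65
ee_pos: [0.6114, 0.3183, 0.0521]
eef_rot: [[0.013, -1.0, 0.003], [-1.0, -0.013, 0.002], [-0.002, -0.003, -1.0]]
contact_force: [0.0, -0.5, 0.3]
opening: 0.748
finger_force: 0.0
[array([-3.5,  1.7, 40.1]), ('rz', np.float64(-0.2), 'j6', np.float64(-43.3))]
```

```bash
python3 -m handwheel '-3 1 20 0 0 0 0.5; -3 1 34 0 0 0 0.5; -3 1 41 0 0 0 0.5; -3 1 41 0 0 0 0.5'; python3 -m handwheel '0 0 0 0 0 0 -1; 0 0 0 0 0 0 -1; 0 0 0 0 0 0 -1; 0 0 0 0 0 0 -1; 0 0 0 0 0 0 -1; 0 0 0 0 0 0 -1'; python3 -m handwheel '0 0 -20 0 0 0 -1;0 0 -50 0 0 0 -1; 0 0 -90 0 0 0 -1; 0 0 -130 0 0 0 -1;  0 0 -130 0 0 0 -1'; python3 -c "
from h import *
print(go([.5766,-.239,.16],-1.2))"
```

```text
clock: 18.05
ee_pos: [0.6084, 0.321, 0.0076]
eef_rot: [[0.014, -1.0, -0.001], [-1.0, -0.014, -0.001], [0.001, 0.001, -1.0]]
contact_force: [-0.1, 0.2, 0.0]
opening: 0.754
finger_force: 0.0
clock: 18.65
ee_pos: [0.6096, 0.3219, 0.01]
eef_rot: [[0.014, -1.0, 0.002], [-1.0, -0.014, 0.001], [-0.001, -0.002, -1.0]]
contact_force: [-0.6, 1.0, 6.2]
opening: 0.388
finger_force: 41.9
clock: 19.15
ee_pos: [0.6112, 0.3225, 0.1459]
eef_rot: [[0.014, -1.0, 0.009], [-1.0, -0.014, 0.005], [-0.005, -0.009, -1.0]]
contact_force: [0.7, -0.1, -0.1]
opening: 0.392
finger_force: 41.2
[array([560.9,  42.5, -17.2]), ('rz', np.float64(2.0), 'j6', np.float64(-43.6))]
```

```bash
python3 -m handwheel '40 3 -5 0 0 0 -1; 85 6 -10 0 0 0 -1; 130 10 -15 0 0 1 -1; 175 13 -15 0 0 1 -1; 220 17 -15 0 0 2 -1; 265 20 -15 0 0 2 -1; 310 23 -15 0 0 2 -1; 355 27 -15 0 0 2 -1'; python3 -m handwheel '45 3 0 0 0 0 -1; 90 6 0 0 0 0 -1; 135 9 0 0 0 0 -1; 175 12 0 0 0 0 -1; 200 15 0 0 0 0 -1; 204 15 10 0 0 0 -1; 204 15 50 0 0 0 -1; 204 15 70 0 0 0 -1';  python3 -m handwheel '0 0 0 0 0 0 -1;0 0 0 0 0 0 -1'; python3 -c "
from h import *
print(go([.5766,-.2370,.018],-1.2))"
```

```text
clock: 19.95
ee_pos: [0.5859, -0.0354, 0.1522]
eef_rot: [[-0.021, -1.0, -0.002], [-1.0, 0.021, 0.0], [-0.0, 0.002, -1.0]]
contact_force: [0.6, -0.0, -0.8]
opening: 0.394
finger_force: 41.0
clock: 20.75
ee_pos: [0.5657, -0.2364, 0.0786]
eef_rot: [[-0.022, -1.0, -0.005], [-1.0, 0.022, 0.003], [-0.003, 0.005, -1.0]]
contact_force: [-0.2, 0.5, -2.5]
opening: 0.39
finger_force: 40.9
clock: 20.95
ee_pos: [0.5675, -0.2372, 0.0834]
eef_rot: [[-0.02, -1.0, -0.001], [-1.0, 0.02, -0.0], [0.0, 0.001, -1.0]]
contact_force: [0.0, -0.4, -1.6]
opening: 0.39
finger_force: 40.9
[array([-0.4, -9.2, 65.4]), ('rz', np.float64(0.0), 'j6', np.float64(2.9))]
```

```bash
python3 -m handwheel '0 -8 10 0 0 0 -1; 0 -8 30 0 0 0 -1; 0 -8 48 0 0 0 -1; 0 -8 60 0 0 0 -1; 0 -8 65 0 0 0 -1; 0 -8 66 0 0 0 -1; 0 -8 66 0 0 0 -1'
```

```text
clock: 21.65
ee_pos: [0.576, -0.2375, 0.0192]
eef_rot: [[-0.02, -1.0, 0.0], [-1.0, 0.02, -0.0], [0.0, -0.0, -1.0]]
contact_force: [-4.6, 2.1, 2.2]
opening: 0.392
finger_force: 45.9
```

```bash
python3 -m handwheel '0 0 0 0 0 0 -1;0 0 0 0 0 0 -1'; python3 - <<'E'
from h import *
t=bot.snapshot("scene"); cv2.imwrite("pics/c6.png",cv2.resize(t["color"][150:350,60:310],None,fx=3,fy=3))
E
```

```text
clock: 21.85
ee_pos: [0.576, -0.2375, 0.0192]
eef_rot: [[-0.02, -1.0, 0.001], [-1.0, 0.02, -0.0], [0.0, -0.001, -1.0]]
contact_force: [-4.1, 2.8, 2.7]
opening: 0.383
finger_force: 45.9
```

View pics/c6.png

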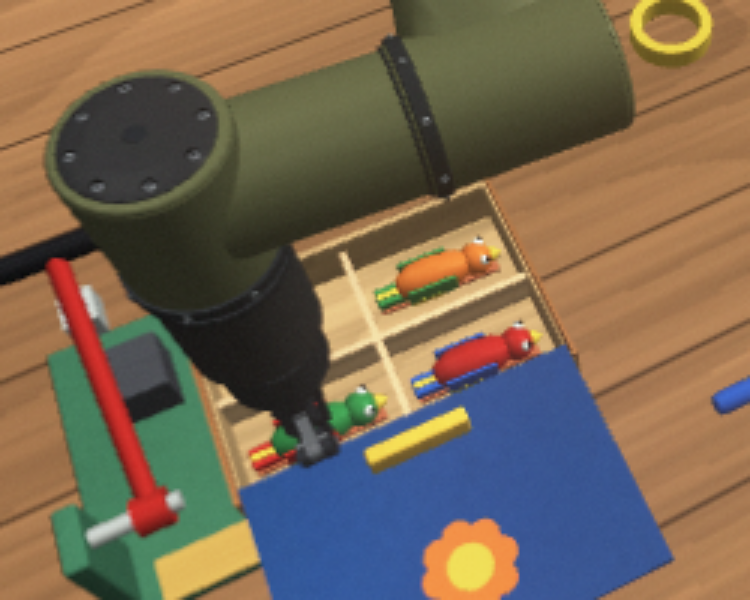

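The green parrot is in the far-right compartment and one finger seems to brush the cover's near edge (about (315,440) in the crop). I'll shift about 6 mm toward -x, lower to the floor and release.

```bash
python3 -m handwheel '0 3 -2 0 0 0 -1;0 6 -2 0 0 0 -1; 0 6 0 0 0 0 -1; 0 6 0 0 0 0 -1'; python3 -m handwheel '0 0 1.5 0 0 0 -1;0 0 3 0 0 0 -1;0 0 3 0 0 0 -1'
```

```text
clock: 22.3
ee_pos: [0.5695, -0.2376, 0.0173]
eef_rot: [[-0.021, -1.0, -0.0], [-1.0, 0.021, 0.0], [-0.0, 0.0, -1.0]]
contact_force: [-0.6, 0.0, -1.9]
opening: 0.393
finger_force: 42.8
clock: 22.6
ee_pos: [0.5699, -0.2377, 0.016]
eef_rot: [[-0.02, -1.0, 0.0], [-1.0, 0.02, -0.001], [0.001, -0.001, -1.0]]
contact_force: [-4.1, 1.7, 5.9]
opening: 0.389
finger_force: 44.2
```

```bash
python3 -m handwheel '0 0 0 0 0 0 0;0 0 0 0 0 0 0; 0 0 0 0 0 0 0; 0 0 -20 0 0 0 0; 0 0 -60 0 0 0 0; 0 0 -105 0 0 0 0; -40 0 -130 0 0 0 0; -90 0 -130 0 0 0 0.3'; python3 -m handwheel '-50 20 -20 0 0 0 0.3; -100 40 -40 0 0 0 0.3; -150 60 -40 0 0 0 0.3; -200 80 -40 0 0 0 0.3; -250 80 -40 0 0 0 0.3; -300 80 -40 0 0 0 0.3; -300 80 -40 0 0 0 0.3'; python3 - <<'E'
from h import *
s=bot.snapshot("top");t=bot.snapshot("scene")
a=cv2.resize(s["color"][110:290,300:470],None,fx=2.3,fy=2.3); b=cv2.resize(t["color"][180:360,70:240],None,fx=2.3,fy=2.3);cv2.imwrite("pics/c7.png",np.hstack([a,b]))
print(go([.645,-.1655,.15],-1.0))
E
```

```text
clock: 23.4
ee_pos: [0.5737, -0.1486, 0.1505]
eef_rot: [[-0.024, -1.0, 0.009], [-1.0, 0.024, -0.002], [0.002, -0.009, -1.0]]
contact_force: [2.0, 1.1, -0.8]
opening: 0.64
finger_force: 0.0
clock: 24.1
ee_pos: [0.4973, 0.1576, 0.185]
eef_rot: [[-0.018, -1.0, 0.001], [-1.0, 0.018, 0.001], [-0.001, -0.001, -1.0]]
contact_force: [0.8, -0.3, -0.1]
opening: 0.651
finger_force: 0.0
[array([ 319.6, -152.9,   34.6]), ('rz', np.float64(0.0), 'j6', np.float64(-40.6))]
```

View pics/c7.png

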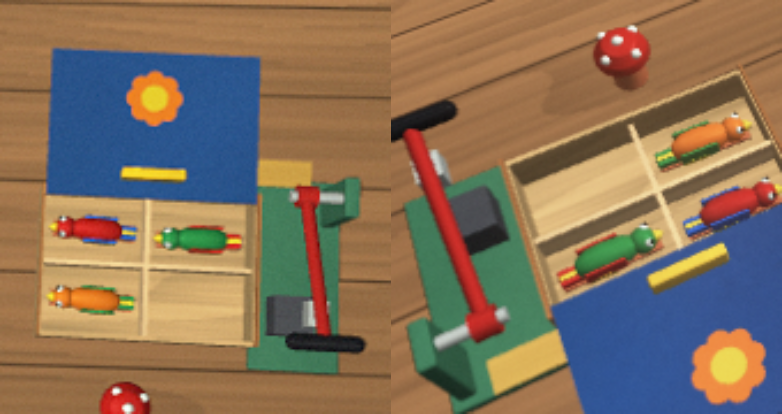

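All three parrots lie flat in their compartments: red (90,230), orange (90,298) and green (200,240) in the left panel. No blue one is anywhere. Next I'll grip the bar and shut the cover.

```bash
python3 -m handwheel '45 -22 5 0 0 0 0.3; 90 -44 10 0 0 0 0.3; 135 -66 10 0 0 0 0.3; 180 -88 10 0 0 0 0.3; 225 -110 10 0 0 0 0.3; 270 -132 15 0 0 0 0.3; 317 -152 30 0 0 0 0.3; 317 -152 35 0 0 0 0.3'; python3 -m handwheel '0 0 0 0 0 0 0.3;0 0 0 0 0 0 0.3'; python3 -c "
from h import *
print(go([.645,-.1655,.071],-1.2))"
```

```text
clock: 25.0
ee_pos: [0.6428, -0.1719, 0.1468]
eef_rot: [[-0.027, -1.0, -0.003], [-1.0, 0.027, -0.001], [0.001, 0.003, -1.0]]
contact_force: [0.0, 0.9, -0.6]
opening: 0.651
finger_force: 0.0
clock: 25.2
ee_pos: [0.643, -0.1663, 0.1501]
eef_rot: [[-0.021, -1.0, 0.0], [-1.0, 0.021, -0.0], [0.0, -0.0, -1.0]]
contact_force: [0.5, -0.6, 0.3]
opening: 0.653
finger_force: 0.0
[array([-0.9, -2. , 79.1]), ('rz', np.float64(-0.0), 'j6', np.float64(-3.9))]
```

```bash
python3 -m handwheel '0 -1 25 0 0 0 0.3; 0 -1 50 0 0 0 0.3; 0 -1 68 0 0 0 0.3; 0 -1 77 0 0 0 0.3; 0 -1 77 0 0 0 -1; 0 -1 77 0 0 0 -1; 0 -1 77 0 0 0 -1; 0 -1 77 0 0 0 -1' 40; python3 -m handwheel '0 0 0 0 0 0 -1; 0 0 0 0 0 0 -1; 0 0 0 0 0 0 -1'
```

```text
clock: 26.0
ee_pos: [0.6449, -0.166, 0.0748]
eef_rot: [[-0.021, -1.0, 0.003], [-1.0, 0.021, -0.0], [0.0, -0.003, -1.0]]
contact_force: [-2.7, 2.1, 5.3]
opening: 0.151
finger_force: 41.1
clock: 26.3
ee_pos: [0.6449, -0.166, 0.0748]
eef_rot: [[-0.021, -1.0, 0.003], [-1.0, 0.021, -0.0], [0.0, -0.003, -1.0]]
contact_force: [-2.1, 3.1, 6.2]
opening: 0.148
finger_force: 41.2
```

```bash
python3 -m handwheel '0 15 0 0 0 0 -1; 0 40 0 0 0 0 -1; 0 65 0 0 0 0 -1; 0 90 0 0 0 0 -1; 0 115 0 0 0 0 -1; 0 140 0 0 0 0 -1; 0 160 0 0 0 0 -1; 0 170 0 0 0 0 -1'; python3 -m handwheel '0 2 0 0 0 0 -1; 0 4 0 0 0 0 -1; 0 6 0 0 0 0 -1; 0 8 0 0 0 0 -1; 0 8 0 0 0 0 -1'
```

```text
clock: 27.1
ee_pos: [0.475, -0.162, 0.0748]
eef_rot: [[-0.02, -1.0, 0.006], [-1.0, 0.02, 0.001], [-0.001, -0.006, -1.0]]
contact_force: [2.3, 5.2, 6.7]
opening: 0.146
finger_force: 41.3
clock: 27.6
ee_pos: [0.468, -0.1618, 0.0748]
eef_rot: [[-0.02, -1.0, 0.005], [-1.0, 0.02, 0.001], [-0.001, -0.005, -1.0]]
contact_force: [-0.2, 6.5, 7.6]
opening: 0.15
finger_force: 41.5
```

```bash
python3 -m handwheel '0 2 0 0 0 0 -1; 0 2 0 0 0 0 -1; 0 4 0 0 0 0 -1; 0 4 0 0 0 0 -1'
```

```text
clock: 28.0
ee_pos: [0.4649, -0.1617, 0.0748]
eef_rot: [[-0.02, -1.0, 0.007], [-1.0, 0.02, 0.0], [-0.001, -0.007, -1.0]]
contact_force: [4.4, 4.9, 5.8]
opening: 0.147
finger_force: 41.2
```

```bash
python3 -m handwheel '0 2 0 0 0 0 -1; 0 3 0 0 0 0 -1; 0 3 0 0 0 0 -1'
```

```text
clock: 28.3
ee_pos: [0.4648, -0.1617, 0.0748]
eef_rot: [[-0.02, -1.0, 0.014], [-1.0, 0.02, 0.0], [-0.001, -0.014, -1.0]]
contact_force: [17.5, -0.4, -2.4]
opening: 0.148
finger_force: 40.2
```

The cover is home: 180 mm of travel, and the stop was felt at 17 N. I'll release and go above the lever handle, on its outer half so the fingers clear the lever arm.

```bash
python3 -m handwheel '0 -2 0 0 0 0 0.3; 0 -2 0 0 0 0 0.3; 0 -2 0 0 0 0 0.3; 0 -2 -30 0 0 0 0.3; 0 -2 -75 0 0 0 0.3; 0 -2 -120 0 0 0 0.3; 0 -2 -165 0 0 0 0.3; 20 0 -190 0 0 0 0.3'; python3 -m handwheel '40 5 0 0 0 0 0.3; 80 10 0 0 0 0 0.3; 120 15 0 0 0 0 0.3; 160 20 0 0 0 0 0.3; 194 25 0 0 0 0 0.3; 194 25 0 0 0 0 0.3; 194 25 0 0 0 0 0.3'; python3 - <<'E'
from h import *
print(go([.4345,-.376,.2],-1.4))
s=bot.snapshot("top");t=bot.snapshot("scene")
a=cv2.resize(s["color"][170:300,310:475],None,fx=2.4,fy=2.4); b=cv2.resize(t["color"][180:310,10:175],None,fx=2.4,fy=2.4);cv2.imwrite("pics/c8.png",np.hstack([a,b]))
H=hsv(s).astype(int);m=(abs(H[...,0]-27)<8)&(H[...,1]>120);mm=np.zeros_like(m);mm[235:260,335:395]=m[235:260,335:395]
for b in blobs(mm,10): print(cv2.minAreaRect(ray(s,b.reshape(-1,2),.080)[:,:2].astype(np.float32)*1000))
E
```

```text
clock: 29.1
ee_pos: [0.4593, -0.182, 0.2669]
eef_rot: [[-0.019, -1.0, 0.005], [-1.0, 0.019, -0.001], [0.001, -0.005, -1.0]]
contact_force: [0.5, -1.4, -0.2]
opening: 0.652
finger_force: 0.0
clock: 29.8
ee_pos: [0.429, -0.3763, 0.2618]
eef_rot: [[-0.023, -1.0, -0.002], [-1.0, 0.023, 0.001], [-0.001, 0.002, -1.0]]
contact_force: [-0.4, 1.2, -0.6]
opening: 0.65
finger_force: 0.0
[array([-0.4, -5.6, 61.8]), ('rz', np.float64(0.1), 'j6', np.float64(19.8))]
((461.8442687988281, -164.5211181640625), (77.30048370361328, 13.533941268920898), 88.59622955322266)
```

View pics/c8.png

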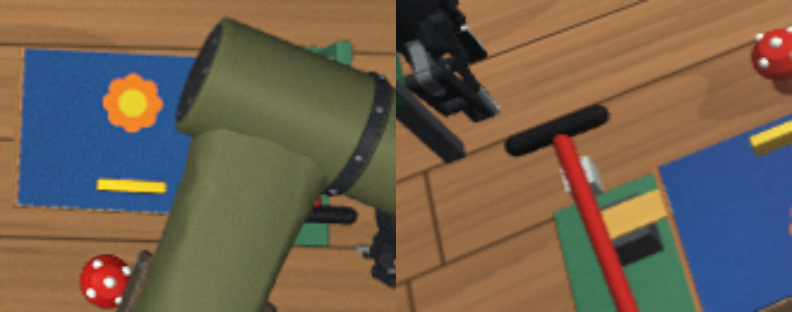

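The cover is fully home, with its bar at (132,186) in the left panel. The lever handle (555,130 in the right panel) is free, and its arm joins at the middle. I'll descend on the outer half and grip.

```bash
python3 -m handwheel '0 -5 20 0 0 0 0.3; 0 -5 45 0 0 0 0.3; 0 -5 65 0 0 0 0.3; 0 -5 80 0 0 0 0.3; 0 -5 90 0 0 0 0.3; 0 -5 92 0 0 0 0.3; 0 -5 92 0 0 0 0.3'; python3 -m handwheel '0 0 0 0 0 0 -1; 0 0 0 0 0 0 -1; 0 0 0 0 0 0 -1; 0 0 0 0 0 0 -1; 0 0 0 0 0 0 -1; 0 0 0 0 0 0 -1; 0 0 0 0 0 0 -1' 50
```

```text
clock: 30.6
ee_pos: [0.4349, -0.3758, 0.1712]
eef_rot: [[-0.021, -1.0, 0.0], [-1.0, 0.021, -0.001], [0.001, -0.0, -1.0]]
contact_force: [-0.1, -0.2, -0.3]
opening: 0.655
finger_force: 0.0
clock: 31.3
ee_pos: [0.434, -0.376, 0.1713]
eef_rot: [[-0.021, -1.0, -0.001], [-1.0, 0.021, -0.0], [0.0, 0.001, -1.0]]
contact_force: [-5.7, 1.9, 3.6]
opening: 0.213
finger_force: 49.1
```

```bash
python3 -m handwheel '0 4 10 0 0 0 -1; 0 8.5 22 0 0 0 -1; 0 11 32 0 0 0 -1; 0 13.5 42 0 0 0 -1; 0 15 52 0 0 0 -1; 0 16.5 62 0 0 0 -1; 0 17 72 0 0 0 -1; 0 17 82 0 0 0 -1'
```

```text
clock: 32.1
ee_pos: [0.4169, -0.3757, 0.0897]
eef_rot: [[-0.021, -1.0, -0.001], [-1.0, 0.021, -0.001], [0.001, 0.001, -1.0]]
contact_force: [-8.0, 3.2, 7.4]
opening: 0.207
finger_force: 54.4
```

```bash
python3 -m handwheel '0 0 10 0 0 0 -1; 0 -1 20 0 0 0 -1; 0 -2 28 0 0 0 -1; 0 -3 34 0 0 0 -1; 0 -3 36 0 0 0 -1; 0 -3 36 0 0 0 -1'
```

```text
clock: 32.7
ee_pos: [0.4194, -0.3757, 0.053]
eef_rot: [[-0.021, -1.0, -0.003], [-1.0, 0.021, 0.0], [-0.0, 0.003, -1.0]]
contact_force: [-8.1, 3.0, 7.2]
opening: 0.21
finger_force: 56.6
```

```bash
python3 -m handwheel '0 -0.5 2 0 0 0 -1; 0 -1 4 0 0 0 -1; 0 -1 4 0 0 0 -1'
```

```text
clock: 33.0
ee_pos: [0.4201, -0.3757, 0.0492]
eef_rot: [[-0.022, -1.0, -0.003], [-1.0, 0.022, 0.0], [-0.0, 0.003, -1.0]]
contact_force: [-10.4, 3.4, 9.7]
opening: 0.216
finger_force: 56.8
```

```bash
python3 -m handwheel '0 0 2 0 0 0 -1; 0 0 4 0 0 0 -1; 0 0 4 0 0 0 -1; 0 0 4 0 0 0 -1'; python3 - <<'E'
from h import *
t=bot.snapshot("scene"); cv2.imwrite("pics/c9.png",cv2.resize(t["color"][200:360,30:200],None,fx=3.5,fy=3.5))
E
```

```text
clock: 33.4
ee_pos: [0.4203, -0.3758, 0.0475]
eef_rot: [[-0.021, -1.0, -0.003], [-1.0, 0.021, -0.001], [0.001, 0.003, -1.0]]
contact_force: [-12.0, 8.7, 18.8]
opening: 0.215
finger_force: 58.3
```

View pics/c9.png

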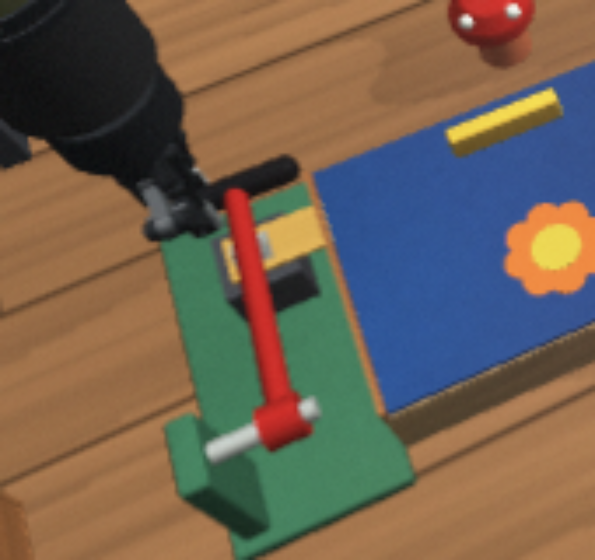

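The lever is right down with its head pressed on the brass tag (about (250,245) in the crop), and the stop is felt at 19 N. I'll ease it back up along the arc slowly.

```bash
python3 -m handwheel '0 0 -2 0 0 0 -1; 0 0 -4 0 0 0 -1; 0 0.5 -7 0 0 0 -1; 0 1 -10 0 0 0 -1; 0 1 -13 0 0 0 -1; 0 1.5 -16 0 0 0 -1; 0 2 -19 0 0 0 -1; 0 2 -22 0 0 0 -1'; python3 -m handwheel '0 0.3 -3 0 0 0 -1; 0 0.5 -6 0 0 0 -1; 0 1 -9 0 0 0 -1; 0 1 -12 0 0 0 -1; 0 1 -15 0 0 0 -1; 0 1 -18 0 0 0 -1; 0 1 -21 0 0 0 -1; 0 0.8 -24 0 0 0 -1'
```

```text
clock: 34.25
ee_pos: [0.4177, -0.3756, 0.0664]
eef_rot: [[-0.021, -1.0, -0.005], [-1.0, 0.021, 0.001], [-0.0, 0.005, -1.0]]
contact_force: [-8.2, 0.4, 5.5]
opening: 0.216
finger_force: 55.8
clock: 35.05
ee_pos: [0.4168, -0.3756, 0.0904]
eef_rot: [[-0.022, -1.0, -0.005], [-1.0, 0.022, 0.001], [-0.0, 0.005, -1.0]]
contact_force: [-7.5, 1.9, 3.4]
opening: 0.214
finger_force: 54.3
```

```bash
python3 -m handwheel '0 -0.2 -3 0 0 0 -1; 0 -0.4 -6 0 0 0 -1; 0 -0.6 -9 0 0 0 -1; 0 -1 -12 0 0 0 -1; 0 -1.5 -15 0 0 0 -1; 0 -2 -18 0 0 0 -1; 0 -2.5 -21 0 0 0 -1; 0 -3 -24 0 0 0 -1'
```

```text
clock: 35.85
ee_pos: [0.4186, -0.3756, 0.1139]
eef_rot: [[-0.022, -1.0, -0.008], [-1.0, 0.022, 0.001], [-0.001, 0.008, -1.0]]
contact_force: [-11.3, -0.5, 2.2]
opening: 0.209
finger_force: 52.9
```

```bash
python3 -m handwheel '0 -0.5 -3 0 0 0 -1; 0 -1 -6 0 0 0 -1; 0 -1.7 -9 0 0 0 -1; 0 -2.3 -12 0 0 0 -1; 0 -3 -15 0 0 0 -1; 0 -3.7 -18 0 0 0 -1; 0 -4.5 -21 0 0 0 -1; 0 -5.3 -24 0 0 0 -1'; python3 -m handwheel '0 -1 -3 0 0 0 -1; 0 -2 -6 0 0 0 -1; 0 -3 -9 0 0 0 -1; 0 -4 -12 0 0 0 -1; 0 -5 -15 0 0 0 -1; 0 -6 -17 0 0 0 -1; 0 -7 -19 0 0 0 -1; 0 -7.5 -21 0 0 0 -1'
```

```text
clock: 36.65
ee_pos: [0.4231, -0.3757, 0.138]
eef_rot: [[-0.022, -1.0, -0.01], [-1.0, 0.022, 0.002], [-0.001, 0.01, -1.0]]
contact_force: [-13.6, 0.6, 3.0]
opening: 0.211
finger_force: 51.5
clock: 37.45
ee_pos: [0.4295, -0.3759, 0.1592]
eef_rot: [[-0.023, -1.0, -0.012], [-1.0, 0.023, 0.002], [-0.002, 0.012, -1.0]]
contact_force: [-18.1, 3.3, 5.2]
opening: 0.212
finger_force: 50.5
```

```bash
python3 -m handwheel '0 0 -1.5 0 0 0 -1; 0 0 -3 0 0 0 -1; 0 -0.5 -4.5 0 0 0 -1; 0 -0.5 -6 0 0 0 -1; 0 -0.5 -6 0 0 0 -1'
```

```text
clock: 37.95
ee_pos: [0.4319, -0.3759, 0.1657]
eef_rot: [[-0.022, -1.0, -0.007], [-1.0, 0.022, 0.001], [-0.001, 0.007, -1.0]]
contact_force: [-12.7, 2.0, 5.9]
opening: 0.217
finger_force: 50.0
```

```bash
python3 -m handwheel '0 -0.3 -1.5 0 0 0 -1; 0 -0.6 -3 0 0 0 -1; 0 -0.9 -4.5 0 0 0 -1; 0 -1 -6 0 0 0 -1; 0 -1 -6 0 0 0 -1'
```

```text
clock: 38.45
ee_pos: [0.4341, -0.3759, 0.1714]
eef_rot: [[-0.022, -1.0, -0.005], [-1.0, 0.022, 0.001], [-0.0, 0.005, -1.0]]
contact_force: [-8.4, 1.9, 3.5]
opening: 0.21
finger_force: 49.4
```

```bash
python3 -m handwheel '0 0 -1 0 0 0 -1; 0 0 -2 0 0 0 -1; 0 0 -3 0 0 0 -1; 0 0 -3 0 0 0 -1'; python3 - <<'E'
from h import *
for n,r in(("top",(240,275,415,470)),("scene",(220,250,45,110))):
    s=bot.snapshot(n);m=hsv(s)[...,2]<45;mm=np.zeros_like(m);a,b,c,d=r;mm[a:b,c:d]=m[a:b,c:d]
    print(n,[cv2.minAreaRect(ray(s,q.reshape(-1,2),.18)[:,:2].astype(np.float32)*1000) for q in blobs(mm)[:1]])
E
```

```text
clock: 38.85
ee_pos: [0.4343, -0.3759, 0.1719]
eef_rot: [[-0.022, -1.0, -0.006], [-1.0, 0.022, 0.002], [-0.002, 0.006, -1.0]]
contact_force: [-4.3, -3.4, -5.6]
opening: 0.212
finger_force: 49.3
top [((420.9449768066406, -367.85040283203125), (118.81367492675781, 44.92915344238281), 69.45427703857422)]
scene [((423.3183898925781, -370.26513671875), (121.88192749023438, 66.37631225585938), 54.640079498291016)]
```

The lever is at its upper stop, where the force reverses to -5.6 N at the original height. I'll release gently and withdraw.

```bash
python3 -m handwheel '0 0 1.5 0 0 0 -1; 0 0 1.5 0 0 0 -1; 0 0 1.5 0 0 0 -0.2; 0 0 1.5 0 0 0 0.1; 0 0 1.5 0 0 0 0.3; 0 0 1.5 0 0 0 0.3; 0 0 -10 0 0 0 0.3; 0 0 -30 0 0 0 0.3'; python3 -m handwheel '0 0 -40 0 0 0 0.3; 0 0 -70 0 0 0 0.3; 0 40 -70 0 0 0 0.3; -40 40 -70 0 0 0 0.3; -85 40 -70 0 0 0 0.3; -130 40 -70 0 0 0 0.3; -175 40 -70 0 0 0 0.3; -220 40 -70 0 0 0 0.3'; python3 -m handwheel '-50 0 0 0 0 0 0.3; -100 0 0 0 0 0 0.3; -150 0 0 0 0 0 0.3; -200 0 0 0 0 0 0.3; -250 0 0 0 0 0 0.3;-300 0 0 0 0 0 0.3;-350 0 0 0 0 0 0.3;-350 0 0 0 0 0 0.3'; python3 - <<'E'
from h import *
s=bot.snapshot("top");t=bot.snapshot("scene")
for s_,r in((s,(240,275,415,470)),(t,(220,250,50,105))):
    m=hsv(s_)[...,2]<45;mm=np.zeros_like(m);a,b,c,d=r;mm[a:b,c:d]=m[a:b,c:d]
    print([cv2.minAreaRect(ray(s_,q.reshape(-1,2),.18)[:,:2].astype(np.float32)*1000) for q in blobs(mm)[:1]])
H=hsv(s).astype(int);m=(abs(H[...,0]-27)<8)&(H[...,1]>120);mm=np.zeros_like(m);mm[235:260,335:395]=m[235:260,335:395]
for b in blobs(mm,10): print(cv2.minAreaRect(ray(s,b.reshape(-1,2),.080)[:,:2].astype(np.float32)*1000))
cv2.imwrite("pics/c10.png",np.hstack([cv2.resize(s["color"],(400,300)),cv2.resize(t["color"],(400,300))]))
E
```

```text
clock: 39.75
ee_pos: [0.4359, -0.3754, 0.2043]
eef_rot: [[-0.021, -1.0, -0.002], [-1.0, 0.021, 0.001], [-0.001, 0.002, -1.0]]
contact_force: [0.1, -1.0, 0.3]
opening: 0.652
finger_force: 0.0
clock: 40.55
ee_pos: [0.4005, -0.1536, 0.2759]
eef_rot: [[-0.021, -1.0, 0.002], [-1.0, 0.021, -0.0], [0.0, -0.002, -1.0]]
contact_force: [0.2, 1.0, 0.7]
opening: 0.65
finger_force: 0.0
clock: 41.35
ee_pos: [0.4073, 0.1993, 0.274]
eef_rot: [[-0.016, -1.0, -0.002], [-1.0, 0.016, -0.0], [0.0, 0.002, -1.0]]
contact_force: [0.9, -0.3, -0.3]
opening: 0.651
finger_force: 0.0
[((432.3686828613281, -348.44305419921875), (85.712890625, 18.43975067138672), 89.06043243408203)]
[((433.19256591796875, -349.5819091796875), (86.62109375, 22.695409774780273), 89.07988739013672)]
((461.7643127441406, -164.5191650390625), (77.30048370361328, 13.693880081176758), 88.59622955322266)
```

View pics/c10.png

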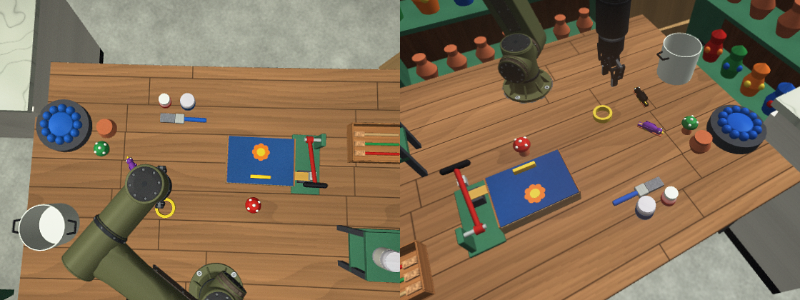

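The cover is shut, the lever is at rest with its handle back at (0.432, -0.348), and the bystanders have not moved. Handing in.

```bash
python3 -c "
from cell import bot
print(bot.close_job())"
```

```text
the job is handed in; nothing more can be done
None
```

The job is handed in (result not reported back): the red, green and orange parrots lie flat in the box, with no blue one on the bench; the cover is fully home, the tag embossed and the lever eased back to rest.

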